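# Stand the fallen fitting mirror up and push it home

## Robot

A 6-joint arm with a two-finger parallel gripper is mounted at the origin on the work surface. World frame = base frame: x ahead of the robot, y to its left, z up, the work surface at z = 0. Lengths are in m, angles in degrees, forces in N, time in s.
With the tool pointing down it reaches from about 0.25 to 0.725 m from the base axis. Payload 9.7 kg.
Tool frame: the origin (TCP) lies midway between the tips of the shut fingers; the grasp point (between the pads) lies 19 mm behind it; z points along the fingers, y is the line along which they close (so a half turn about z gives the same grasp; the last joint's range is limited). The gripper opens to 85 mm and grips with 20 to 120 N. Pads are 22 mm wide; open, the fingers measure 114 mm over their backs; the gripper's body (76 mm by 85 mm) begins 54 mm behind the grasp point. The pads swing forward as they close: fully open they stand 13 mm farther back than shut.
Start: joints at [70.187, 4.979, 10.078, 95.1, 0, 90], TCP at [0.186, 0.517, 0.231] pointing down, gripper open.
Joint ranges: [-179.16, 179.16], [-48.56, 103.87], [-65.8, 70.77], [-126.05, 130.52], [-82.76, 87.17], [-180, 180]. Speed limits (degrees/s): [127.2, 127.2, 147.25, 180, 180, 180].

## Interface

Orientations are given as [roll, pitch, yaw] about the fixed x, y, z axes, in that order (R = Rz(yaw) Ry(pitch) Rx(roll)).
In Python, from workcell import bot gives the robot as it stands.
- The arm moves only by the shell command python3 -m crank 'ROWS' [FORCE]. ROWS is JSON, a list of rows, each an object with "gripper": the finger opening in mm, from 0 to 85.4; "travel": the shift along the tool's x, y, z in mm, a list of three; "twist": the turn, a rotation vector about the tool's x, y, z in rad, a list of three. In form: [{"gripper": gripper, "travel": [tx, ty, tz], "twist": [rx, ry, rz]}, ...]. A call has 1 to 12 rows; each row shifts and turns the commanded pose from where the row before left it, along the tool's axes as they then stand; what a row does not reach is not made up. A row lasts 1/8 s, in which the tool goes at most 62.5 mm and 10.7 degrees, less where a joint would pass 70% of its speed; a pose out of reach is approached as far as the arm can. A call is refused whole if a number of a shift passes 62.5 or a number of a turn 0.188, either way. A call with a gripper value outside its range is refused whole. The fingers move at their own pace and stop on an object; FORCE is the grip in N (left out, the last holds). Time passes only in rows, so rows that do not move let the fingers close. It gives the time, the measured TCP pose, the force, the opening and the grip force at its end, in the units of the state.
- bot.get_obs(): the state, without advancing time (a new reading comes with each control period).
- bot.camera(name): name is "side" or "top"; returns the picture (384x512x3 uint8, red, green, blue); there is no depth.
- bot.calibration(name): a dict with "vfov" (degrees; the focal length in pixels is half the picture's height over the tangent of half this angle, whatever the lens; pixels are square), "cx", "cy" (the principal point, pixels), "camera_from_world" (4x4, takes a point from world to camera coordinates). Camera axes: x right, y down, z forward; pixel columns grow to the right and rows downward; lengths in m; the calibration is good to about 2 mm. A picture is of the moment at which its call begins. calibration takes no time and is no camera call.
- bot.job_done(): hands the job in; it is judged then, once.
The state is a dict: "time": time; "q": joint angles; "qd": joint speeds; "joint_efforts": joint torques, N m; "ee_pos": TCP position; "tcp_rot": TCP orientation; "wrist_force": force on the tool from outside, world axes, zero at the start; "torque": the same for the moment, N m; "opening": finger opening in m; "grasp_force": force on a finger pad.
Only numpy, scipy, OpenCV 4.12 (cv2) and the standard library are available. Lean on these libraries where they do the work, as an engineer would, in place of code of your own. Each camera call takes 0.05 s, during which the arm holds its last target. There are 200 camera calls.

## Task

The small L-shaped counter mirror has been knocked over onto its back. Push on its heavy foot with a fingertip to tip it up until it stands on the foot again, then push the standing mirror away from the robot until its back lies flush against the wooden rail. Only push it: do not lift or carry it, and leave everything else on the counter where it is.

Things in the scene. Friction and masses are not known exactly. Their poses are not given: they have to be found in the camera images.
- mirror: L-shaped counter mirror, 0.5 to 0.8 kg, wood panel, dark steel foot. It lies on its back, pane up: panel flat, pointing away from the robot, foot standing up like a low wall at the near end. Origin: middle of the heel edge (outer corner of foot underside and panel back). x: along the panel to its top at 161 mm; y: along the heel; z: along the foot to its end at 95 mm. Standing: x up, z towards the robot
- foot_edge (a point): middle of the end face of the mirror's foot (slab 120 mm wide, 95 mm long, 18 mm thick: mirror x 0 to 18 mm): the wall's top at the start; once standing, the foot's edge nearest the robot, 9 mm up. Pushed near its top towards the robot (2 to 3 N), the foot tips the mirror about the heel, which grips the counter; past about 35 degrees it drops onto its foot. Standing, it slides at 3 to 6 N
- panel_top (a point): middle of the top edge of the mirror's panel (110 mm wide, 10 mm thick: mirror z 0 to 10 mm; its top is a half round): the end farthest from the robot at the start, the highest point, 161 mm up, once the mirror stands
- heel_left (a point): point on the mirror's heel edge, 55 mm from its middle along own +y (at the panel's back and the foot's underside)
- heel_right (a point): point on the mirror's heel edge, 55 mm from its middle along own -y
- rail: Fixed light wooden rail across the counter beyond the mirror, 520 mm long, 30 mm high, 22 mm thick. Origin: middle of the lower edge of its face towards the robot; x points out through the rail away from the robot (normal to that face), y along it, z up
- cleaner: bystander: white bottle, 48 mm diameter, 135 mm tall, upright; origin at the centre of its underside
- mug: bystander: white mug, 76 mm diameter, 92 mm tall, upright; origin at the centre of its underside
- case: bystander: black spectacle case, 155 x 58 x 39 mm, lying; origin at the centre of its underside, x along its length
- spectacles: bystander: black spectacles, open, 125 mm wide, 135 mm long, 43 mm high, standing on rims and temple ends; origin on the counter under the bridge, x along the temples
- screwdriver: bystander: small screwdriver, 130 mm long, lying, x along it
- jar: bystander: small jar with steel cap, 52 mm diameter, 55 mm tall, upright; origin at the centre of its underside
- tape: bystander: orange tape dispenser, 90 x 34 mm, 64 mm tall; origin at the centre of its underside
Things that resemble listed ones, but are neither listed nor needed, are in the scene too. Leave any orange or purple look-alike of the mirror alone.

How it is judged:
By the outcome, as a careful person would: the job done as asked, in the order asked, and still so for the second after the job is handed in, with the robot touching nothing.
It also fails if it takes over 61 s, if anything falls off the work surface, if the arm or the gripper's body presses on something with over 40 N, if the wrist force passes 120 N, or if a joint passes its speed limit or range.

## Working session

There is one attempt and no reset: what is moved stays moved. The work goes in short steps, Python scripts to look and compute and a shell command to move; the robot and the scene stay as the last step left them, time stands still between calls to the robot, and variables do not carry over. Pictures are saved under pics/ and viewed, at most 11 in all, crops included, and the job is handed in when it is done.

```bash
mkdir -p pics; ls; python3 - <<'E'
from workcell import bot
import cv2
for n in("top","side"):
    im=bot.camera(n); cv2.imwrite(f"pics/{n}0.png",im[:,:,::-1])
    print(n,bot.calibration(n))
print(bot.get_obs())
E
```

```text
pics
top {'vfov': 50.659370180174065, 'cx': 248.90055590086638, 'cy': 189.74920550422956, 'camera_from_world': array([[-0.01107368, -0.99956308, -0.0274048 ,  0.04245519],
       [-0.99256083,  0.01431095, -0.12090575,  0.59370637],
       [ 0.12124511,  0.02586206, -0.99228563,  1.08025994],
       [ 0.        ,  0.        ,  0.        ,  1.        ]])}
side {'vfov': 53.61012510377912, 'cx': 258.6393879909787, 'cy': 191.61270594726372, 'camera_from_world': array([[ 0.7133518 , -0.70068536,  0.01300881, -0.41782457],
       [-0.51568788, -0.53739877, -0.66728448,  0.36353695],
       [ 0.47454738,  0.4693001 , -0.74468933,  0.78052773],
       [ 0.        ,  0.        ,  0.        ,  1.        ]])}
{'time': 0.1, 'q': array([ 7.01878928e+01,  5.00882423e+00,  1.00387445e+01,  9.51013254e+01,
       -5.98539167e-04,  9.00002420e+01]), 'qd': array([ 0.07238004, -0.21792777,  0.14576557,  0.01146077, -0.0287113 ,
       -0.02804579]), 'joint_efforts': array([ 1.14401464e-04, -5.21560407e+01,  4.65654981e+01,  1.59911485e-02,
       -5.87884438e-05,  8.02456725e-06]), 'ee_pos': array([0.18634364, 0.51723761, 0.23064335]), 'tcp_rot': array([-1.79928595e+02,  5.98840266e-04,  1.60187652e+02]), 'wrist_force': array([-0.69209081, -0.13375262, -0.91991653]), 'torque': array([ 0.02900447,  0.02368426, -0.01083984]), 'grasp_force': 0.0, 'opening': 0.08570516171364408}
```

View pics/top0.png

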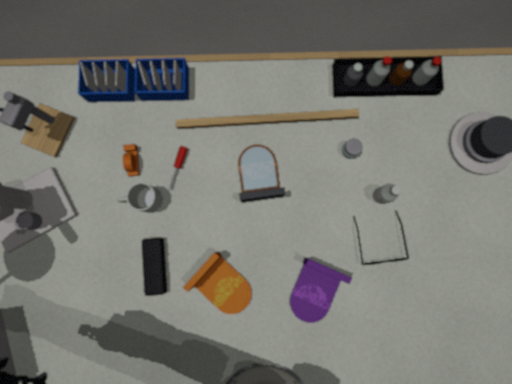

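View pics/side0.png

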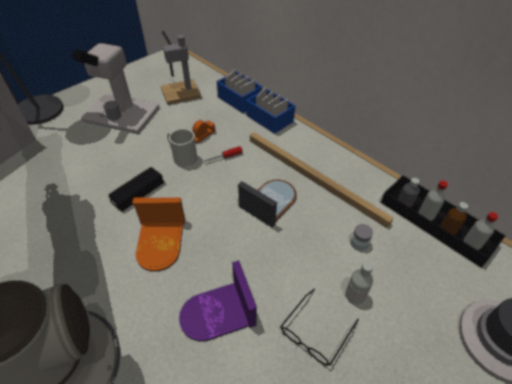

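Candidates (top view): wood/steel mirror at (262,178), orange look-alike at (222,285), purple look-alike at (318,290). By the description (wood panel, dark steel foot, pane up, foot at the near end), I choose (262,178).

```bash
cat > h.py <<'E'
import numpy as np,cv2
from workcell import bot
def ray(n,uv):
    c=bot.calibration(n);f=192/np.tan(np.radians(c["vfov"]/2));T=c["camera_from_world"];R=T[:3,:3]
    d=R.T@np.array([(uv[0]-c["cx"])/f,(uv[1]-c["cy"])/f,1]);return -R.T@T[:3,3],d
def plane(n,uv,z):
    o,d=ray(n,uv);return (o+d*(z-o[2])/d[2])[:2].round(4)
def proj(n,p):
    c=bot.calibration(n);f=192/np.tan(np.radians(c["vfov"]/2));q=c["camera_from_world"]@np.r_[p,1]
    return np.array([c["cx"]+f*q[0]/q[2],c["cy"]+f*q[1]/q[2]]).round(1)
E
python3 - <<'E'
from h import *
t=cv2.imread("pics/top0.png");s=cv2.imread("pics/side0.png")
a=cv2.resize(t[105:225,170:370],None,fx=4,fy=4,interpolation=cv2.INTER_CUBIC)
b=cv2.resize(s[165:240,220:320],None,fx=8,fy=8,interpolation=cv2.INTER_CUBIC)[:, :800]
cv2.imwrite("pics/crop.png",a)
print("cam",ray("top",(0,0))[0])
m=(t[180:208,230:296].max(2)<75).astype(np.uint8)
c=max(cv2.findContours(m,0,2)[0],key=cv2.contourArea)+np.array([230,180])
r=cv2.minAreaRect(c);print(r);B=cv2.boxPoints(r)
for p in B: print(p,plane("top",p,.095),plane("top",p,0))
hsv=cv2.cvtColor(t,cv2.COLOR_BGR2HSV)
m=cv2.inRange(hsv,(10,60,90),(30,255,255));m[:100]=0;m[135:]=0;m[:,:170]=0
c=max(cv2.findContours(m,0,2)[0],key=cv2.contourArea);r=cv2.minAreaRect(c);print("rail",r)
for p in cv2.boxPoints(r): print(p,plane("top",p,.03),plane("top",p,0))
E
```

```text
cam [0.45878358 0.0060024  1.14487241]
((261.92999267578125, 194.010009765625), (9.616652488708496, 44.264888763427734), 81.8698959350586)
[239.34    192.38002] [0.5805 0.0584] [0.5915 0.0631]
[283.16    186.12001] [ 0.5953 -0.056 ] [ 0.6077 -0.0616]
[284.52 195.64] [ 0.5703 -0.059 ] [ 0.5804 -0.0649]
[240.69998 201.90001] [0.5555 0.055 ] [0.5643 0.0595]
rail ((267.01361083984375, 117.7294692993164), (7.631371974945068, 182.5684356689453), 86.61144256591797)
[175.66344  119.315994] [0.7998 0.2412] [0.809  0.2475]
[357.91272 108.52492] [ 0.8211 -0.2747] [ 0.8309 -0.2823]
[358.36377  116.142944] [ 0.799 -0.275] [ 0.8082 -0.2826]
[176.1145  126.93402] [0.7775 0.2397] [0.7861 0.2459]
```

View pics/crop.png

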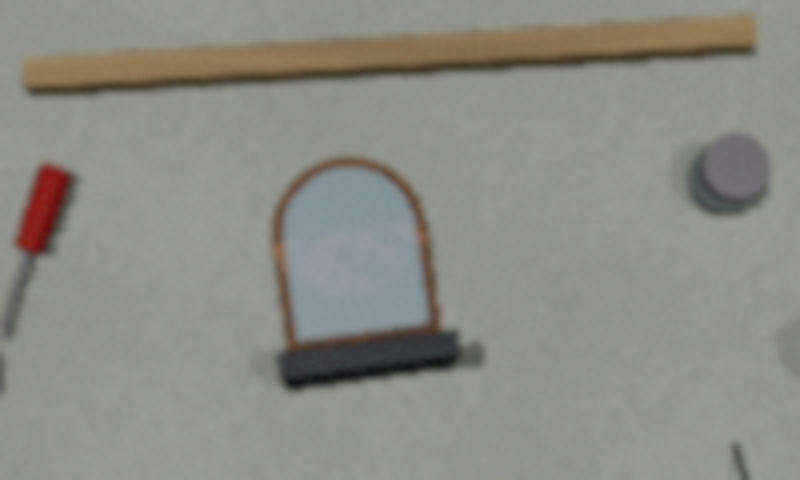

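The crop confirms the choice: a wood-framed pane with a dark steel foot at top-view (262,194), and the rail face beyond it. The foot's inner top edge is near (0.588, 0.001), mirror yaw is about 7.4° and rail yaw about 2.4°. I'm moving above the panel, just behind the foot.

```bash
python3 -m crank '[{"gripper":0,"travel":[-48.2,-28,0],"twist":[0,0,0]},{"gripper":0,"travel":[-48.2,-28,0],"twist":[0,0,0]},{"gripper":0,"travel":[-48.2,-28,0],"twist":[0,0,0]},{"gripper":0,"travel":[-48.2,-28,0],"twist":[0,0,0]},{"gripper":0,"travel":[-48.2,-28,0],"twist":[0,0,0]},{"gripper":0,"travel":[-48.2,-28,0],"twist":[0,0,0]},{"gripper":0,"travel":[-48.2,-28,0],"twist":[0,0,0]},{"gripper":0,"travel":[-48.2,-28,0],"twist":[0,0,0]},{"gripper":0,"travel":[-48.2,-28,0],"twist":[0,0,0]},{"gripper":0,"travel":[-48.2,-28,0],"twist":[0,0,0]},{"gripper":0,"travel":[-48.2,-28,0],"twist":[0,0,0]},{"gripper":0,"travel":[-48.2,-28,0],"twist":[0,0,0]}]'
python3 -m crank '[{"gripper":0,"travel":[0,0,0],"twist":[0,0,-0.158]},{"gripper":0,"travel":[0,0,0],"twist":[0,0,-0.158]},{"gripper":0,"travel":[0,0,0],"twist":[0,0,-0.158]},{"gripper":0,"travel":[0,0,0],"twist":[0,-0.175,0]},{"gripper":0,"travel":[0,0,0],"twist":[0,-0.175,0]},{"gripper":0,"travel":[0,0,0],"twist":[0,0,0]},{"gripper":0,"travel":[0,0,0],"twist":[0,0,0]}]'
```

```text
time: 1.6
ee_pos: [0.6176, 0.0037, 0.2309]
tcp_rot: [-180.0, -0.0, 160.2]
wrist_force: [0.5, 1.4, 0.5]
opening: 0.0001
grasp_force: 0.0
time: 2.48
ee_pos: [0.617, 0.0052, 0.2326]
tcp_rot: [-180.0, 20.1, -172.7]
wrist_force: [0.0, 0.2, 0.7]
opening: -0.0001
grasp_force: 0.0
```

```bash
python3 -m crank '[{"gripper":0,"travel":[12.2,0,33.5],"twist":[0,0,0]},{"gripper":0,"travel":[12.2,0,33.5],"twist":[0,0,0]},{"gripper":0,"travel":[12.2,0,33.5],"twist":[0,0,0]},{"gripper":0,"travel":[0,0,0],"twist":[0,0,0]}]'
python3 - <<'E'
from h import *
s=bot.camera("side")[:,:,::-1];t=bot.camera("top")[:,:,::-1]
p=bot.get_obs()["ee_pos"];print(p,proj("side",p),proj("top",p))
cv2.imwrite("pics/c1.png",np.hstack([cv2.resize(x,None,fx=4,fy=4,interpolation=cv2.INTER_CUBIC) for x in (s[130:250,210:310],t[110:230,210:310])]))
E
```

```text
time: 2.98
ee_pos: [0.6169, 0.0054, 0.1219]
tcp_rot: [180.0, 19.7, -172.7]
wrist_force: [0.4, 0.3, 0.3]
opening: -0.0002
grasp_force: 0.0
[0.61837258 0.00534442 0.12592128] [266.8 175.3] [259.5 175.9]
```

View pics/c1.png

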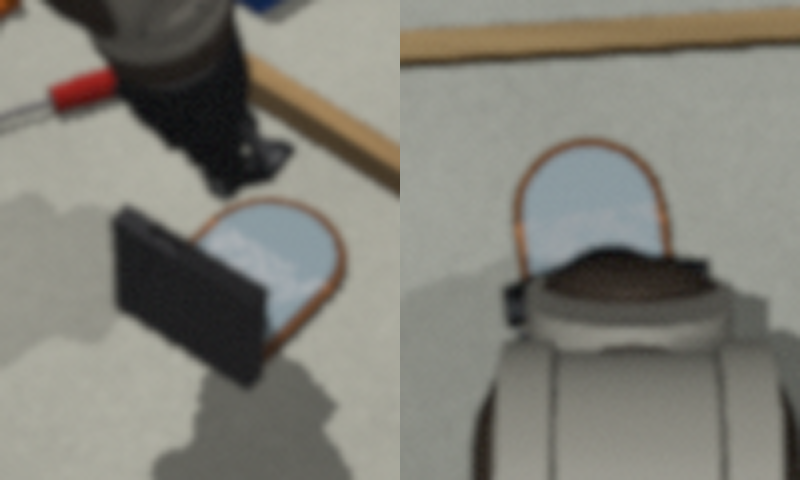

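The fingertip, at side (267,176), is over the panel beyond the foot wall, whose top runs (240,183) to (276,203). I'm lowering it and starting the pull towards the robot.

```bash
python3 -m crank '[{"gripper":0,"travel":[7.5,0,20.5],"twist":[0,0,0]},{"gripper":0,"travel":[7.5,0,20.5],"twist":[0,0,0]},{"gripper":0,"travel":[0,0,0],"twist":[0,0,0]},{"gripper":0,"travel":[7.5,0,-2.7],"twist":[0,0,0]},{"gripper":0,"travel":[7.5,0,-2.7],"twist":[0,0,0]},{"gripper":0,"travel":[7.5,0,-2.7],"twist":[0,0,0]},{"gripper":0,"travel":[0,0,0],"twist":[0,0,0]}]'
```

```text
time: 3.95
ee_pos: [0.5931, 0.0021, 0.0818]
tcp_rot: [-180.0, 20.2, -172.7]
wrist_force: [2.0, 0.5, 3.4]
opening: 0.0001
grasp_force: 1.4
```

```bash
python3 -m crank '[{"gripper":0,"travel":[7.5,0,-2.7],"twist":[0,0,0]},{"gripper":0,"travel":[7.5,0,-2.7],"twist":[0,0,0]},{"gripper":0,"travel":[7.5,0,-2.7],"twist":[0,0,0]},{"gripper":0,"travel":[7.5,0,-2.7],"twist":[0,0,0]}]'
python3 - <<'E'
from h import *
s=bot.camera("side")[:,:,::-1]
cv2.imwrite("pics/c2.png",cv2.resize(s[130:270,190:330],None,fx=4,fy=4,interpolation=cv2.INTER_CUBIC))
E
```

```text
time: 4.45
ee_pos: [0.5604, -0.0019, 0.0799]
tcp_rot: [180.0, 20.0, -172.7]
wrist_force: [0.2, -0.5, 0.2]
opening: 0.0001
grasp_force: 0.3
```

View pics/c2.png

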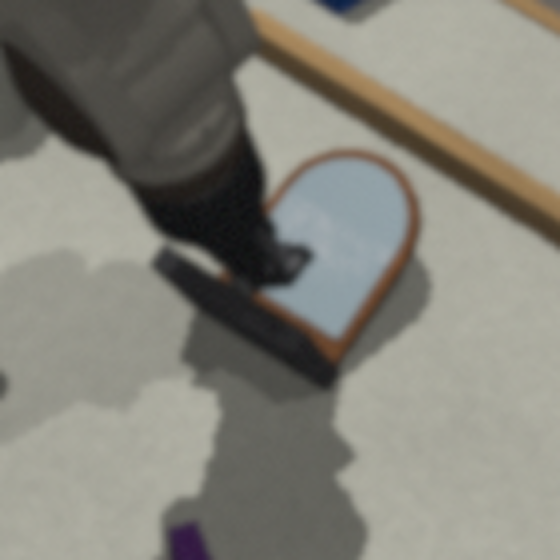

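The mirror is tipping about its heel by about 25–30°, with the finger at crop (285,260) inside the L. I'll continue past the tipping point, then clear away towards the robot.

```bash
python3 -m crank '[{"gripper":0,"travel":[7.5,0,-2.7],"twist":[0,0,0]},{"gripper":0,"travel":[7.5,0,-2.7],"twist":[0,0,0]},{"gripper":0,"travel":[12,0,-4.4],"twist":[0,0,0]},{"gripper":0,"travel":[14,0,-5.1],"twist":[0,0,0]},{"gripper":0,"travel":[14,0,-5.1],"twist":[0,0,0]},{"gripper":0,"travel":[14,0,-5.1],"twist":[0,0,0]},{"gripper":0,"travel":[0,0,0],"twist":[0,0,0]},{"gripper":0,"travel":[0,0,0],"twist":[0,0,0]}]'
python3 - <<'E'
from h import *
s=bot.camera("side")[:,:,::-1]
cv2.imwrite("pics/c3.png",cv2.resize(s[110:270,170:330],None,fx=3,fy=3,interpolation=cv2.INTER_CUBIC))
E
```

```text
time: 5.5
ee_pos: [0.4889, -0.0113, 0.0806]
tcp_rot: [-180.0, 20.1, -172.7]
wrist_force: [-0.1, 0.6, -0.4]
opening: -0.0001
grasp_force: 0.0
```

View pics/c3.png

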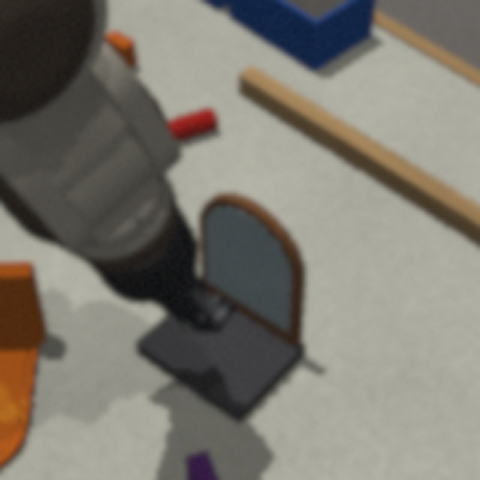

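The mirror stands on its foot: panel top at side (247,178), foot near corners at (217,226) and (250,249). I'm working out the pushing pose and the clearances to the look-alikes.

```bash
python3 - <<'E'
from h import *
for p in [(216.7,225.7),(250,248),(270.7,227.3)]: print("foot",plane("side",p,.018))
for p in [(220,256),(308,261),(186,288),(351,278)]: print("alike top",plane("top",p,.095))
t=cv2.imread("pics/top0.png");hsv=cv2.cvtColor(t,cv2.COLOR_BGR2HSV)
for lo,hi,nm in(((5,150,60),(20,255,255),"or"),((125,80,30),(160,255,255),"pu")):
    m=cv2.inRange(hsv,lo,hi);m[:230]=0
    c=max(cv2.findContours(m,0,2)[0],key=cv2.contourArea)[:,0]
    for P in (c[c[:,0].argmin()],c[c[:,0].argmax()],c[c[:,1].argmin()]): print(nm,P,plane("top",P,.095),plane("top",P,.0))
E
```

```text
foot [0.467 0.038]
foot [ 0.4821 -0.0739]
foot [ 0.5663 -0.065 ]
alike top [0.4171 0.1093]
alike top [ 0.4023 -0.115 ]
alike top [0.3376 0.1962]
alike top [ 0.359  -0.2219]
or [185 286] [0.3426 0.1988] [0.3321 0.2163]
or [250 297] [0.314  0.0336] [0.3009 0.0361]
or [215 253] [0.4249 0.1222] [0.4218 0.1327]
pu [290 300] [ 0.3059 -0.0671] [ 0.2921 -0.0737]
pu [350 279] [ 0.3565 -0.2193] [ 0.3473 -0.2397]
pu [305 259] [ 0.4074 -0.1075] [ 0.4028 -0.1178]
```

```bash
python3 -m crank '[{"gripper":0,"travel":[22,0,-8],"twist":[0,0,0]},{"gripper":40,"travel":[22,0,-8],"twist":[0,0,0]},{"gripper":40,"travel":[0,0,0],"twist":[0,0.175,0]},{"gripper":40,"travel":[0,0,0],"twist":[0,0.175,0]},{"gripper":40,"travel":[0,0,0],"twist":[0,0,0]},{"gripper":40,"travel":[0,0,30],"twist":[0,0,0]},{"gripper":40,"travel":[0,0,30],"twist":[0,0,0]},{"gripper":40,"travel":[0,0,0],"twist":[0,0,0]}]'
python3 - <<'E'
from h import *
print(bot.get_obs()["ee_pos"])
s=bot.camera("side")[:,:,::-1]
cv2.imwrite("pics/c4.png",cv2.resize(s[130:290,150:310],None,fx=3,fy=3,interpolation=cv2.INTER_CUBIC))
E
```

```text
time: 6.55
ee_pos: [0.4406, -0.0171, 0.019]
tcp_rot: [180.0, -0.1, -172.7]
wrist_force: [0.0, 0.5, 0.9]
opening: 0.04
grasp_force: 0.0
[ 0.44061424 -0.01713703  0.01899553]
```

View pics/c4.png

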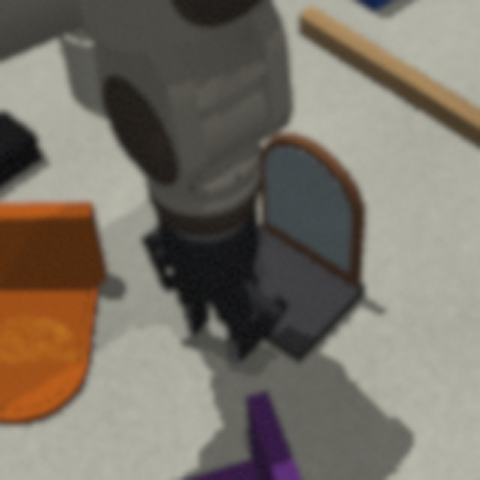

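The gripper is in front of the foot, fingertips at crop (195,330) and (240,350), with free space to both look-alikes. I'm lowering and starting the push.

```bash
python3 -m crank '[{"gripper":40,"travel":[0,-5,12.5],"twist":[0,0,0]},{"gripper":40,"travel":[0,0,0],"twist":[0,0,0]},{"gripper":40,"travel":[-9,0,0],"twist":[0,0,0]},{"gripper":40,"travel":[-9,0,0],"twist":[0,0,0]},{"gripper":40,"travel":[-9,0,0],"twist":[0,0,0]},{"gripper":40,"travel":[-9,0,0],"twist":[0,0,0]},{"gripper":40,"travel":[0,0,0],"twist":[0,0,0]}]'
```

```text
time: 7.48
ee_pos: [0.4791, -0.0174, 0.0077]
tcp_rot: [180.0, -0.0, -172.6]
wrist_force: [-0.5, -0.3, 0.8]
opening: 0.0398
grasp_force: 0.0
```

```bash
python3 -m crank '[{"gripper":40,"travel":[-9,0,0],"twist":[0,0,0.01]},{"gripper":40,"travel":[-9,0,0],"twist":[0,0,0.01]},{"gripper":40,"travel":[-9,0,0],"twist":[0,0,0.01]},{"gripper":40,"travel":[-9,0,0],"twist":[0,0,0.01]}]'
python3 - <<'E'
from h import *
s=bot.camera("side")[:,:,::-1]
cv2.imwrite("pics/c5.png",cv2.resize(s[110:270,170:330],None,fx=3,fy=3,interpolation=cv2.INTER_CUBIC))
E
```

```text
time: 7.98
ee_pos: [0.5136, -0.0134, 0.0076]
tcp_rot: [180.0, -0.1, -175.0]
wrist_force: [-7.3, -0.0, 4.6]
opening: 0.0401
grasp_force: 3.7
```

View pics/c5.png

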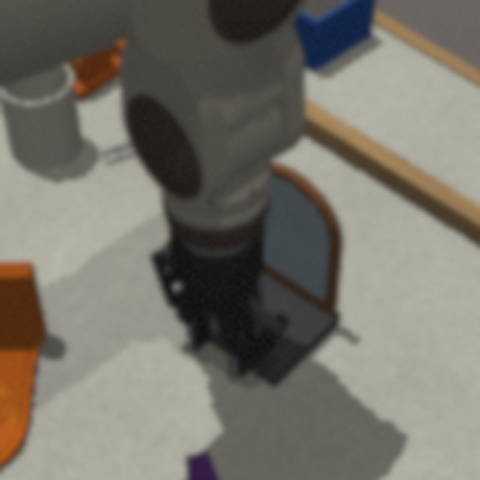

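The mirror stays upright and slides with the fingers, at about 7 N. I'm continuing towards the rail.

```bash
python3 -m crank '[{"gripper":40,"travel":[-13,0,0],"twist":[0,0,0.006]},{"gripper":40,"travel":[-13,0,0],"twist":[0,0,0.006]},{"gripper":40,"travel":[-13,0,0],"twist":[0,0,0.006]},{"gripper":40,"travel":[-13,0,0],"twist":[0,0,0.006]},{"gripper":40,"travel":[-13,0,0],"twist":[0,0,0.006]},{"gripper":40,"travel":[-13,0,0],"twist":[0,0,0.006]},{"gripper":40,"travel":[-13,0,0],"twist":[0,0,0.006]},{"gripper":40,"travel":[-13,0,0],"twist":[0,0,0]},{"gripper":40,"travel":[-13,0,0],"twist":[0,0,0]},{"gripper":40,"travel":[-13,0,0],"twist":[0,0,0]},{"gripper":40,"travel":[-8,0,0],"twist":[0,0,0]}]'
python3 - <<'E'
from h import *
s=bot.camera("side")[:,:,::-1];t=bot.camera("top")[:,:,::-1]
cv2.imwrite("pics/c6.png",np.hstack([cv2.resize(x,None,fx=4,fy=4,interpolation=cv2.INTER_CUBIC) for x in (s[110:230,230:330],t[80:200,210:310])]))
E
```

```text
time: 9.4
ee_pos: [0.6518, -0.0049, 0.0075]
tcp_rot: [180.0, -0.1, -177.3]
wrist_force: [-6.5, -0.2, 4.2]
opening: 0.0401
grasp_force: 3.4
```

View pics/c6.png

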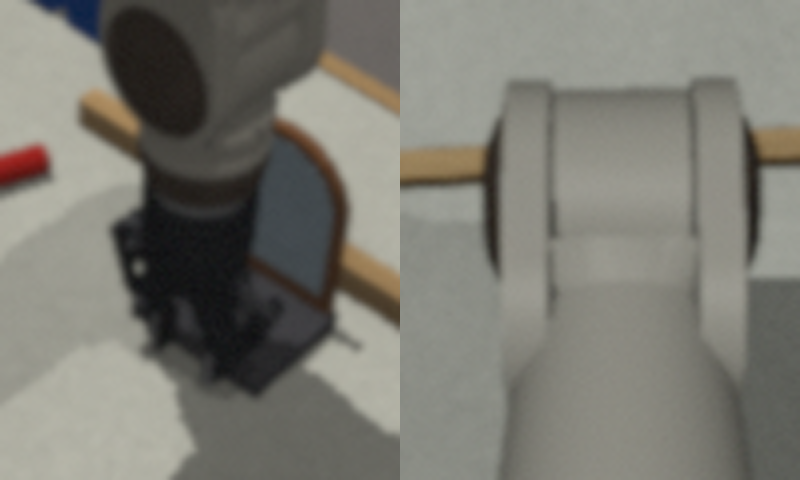

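The mirror is upright and nearly at the rail. I'm creeping on while watching the force.

```bash
python3 -m crank '[{"gripper":40,"travel":[-4,0,0],"twist":[0,0,0]},{"gripper":40,"travel":[-4,0,0],"twist":[0,0,0]},{"gripper":40,"travel":[-4,0,0],"twist":[0,0,0]},{"gripper":40,"travel":[-4,0,0],"twist":[0,0,0]},{"gripper":40,"travel":[-4,0,0],"twist":[0,0,0]}]'
for i in 1 2 3 ; do python3 -m crank '[{"gripper":40,"travel":[-2.5,0,0],"twist":[0,0,0]}]' | grep -E "pos|wrist"; done
```

```text
time: 10.12
ee_pos: [0.6722, -0.0041, 0.0077]
tcp_rot: [-180.0, -0.0, -177.4]
wrist_force: [-3.4, 0.1, -1.8]
opening: 0.0398
grasp_force: 1.4
ee_pos: [0.6747, -0.0039, 0.0077]
wrist_force: [-3.0, -0.9, -1.1]
ee_pos: [0.6771, -0.0038, 0.0078]
wrist_force: [-3.3, -0.1, -1.4]
ee_pos: [0.6796, -0.0037, 0.0078]
wrist_force: [-3.3, -0.4, -2.1]
```

```bash
python3 -m crank '[{"gripper":40,"travel":[-2.5,0,0],"twist":[0,0,0]}]' | grep -E "pos|wrist"
python3 -m crank '[{"gripper":40,"travel":[-2.5,0,0],"twist":[0,0,0]}]' | grep -E "pos|wrist"
python3 -m crank '[{"gripper":40,"travel":[-2,0,0],"twist":[0,0,0]}]' | grep -E "pos|wrist"
```

```text
ee_pos: [0.682, -0.0035, 0.0078]
wrist_force: [-8.8, 1.7, -1.7]
ee_pos: [0.6823, -0.0033, 0.0075]
wrist_force: [-20.7, -0.1, 7.2]
ee_pos: [0.6823, -0.0033, 0.0074]
wrist_force: [-29.9, 0.0, 11.5]
```

Rail contact is at x=0.682, as predicted, and the mirror is pressed firmly against it. I'm backing off, rising and clearing the view.

```bash
python3 -m crank '[{"gripper":40,"travel":[3,0,0],"twist":[0,0,0]},{"gripper":40,"travel":[5,0,0],"twist":[0,0,0]},{"gripper":40,"travel":[20,0,0],"twist":[0,0,0]},{"gripper":40,"travel":[40,0,0],"twist":[0,0,0]},{"gripper":40,"travel":[30,0,-50],"twist":[0,0,0]},{"gripper":40,"travel":[30,0,-50],"twist":[0,0,0]},{"gripper":40,"travel":[30,0,-50],"twist":[0,0,0]},{"gripper":40,"travel":[30,0,-50],"twist":[0,0,0]},{"gripper":40,"travel":[20,50,0],"twist":[0,0,0]},{"gripper":40,"travel":[0,60,0],"twist":[0,0,0]},{"gripper":40,"travel":[0,60,0],"twist":[0,0,0]},{"gripper":40,"travel":[0,60,0],"twist":[0,0,0]}]'
python3 -m crank '[{"gripper":40,"travel":[0,60,0],"twist":[0,0,0]},{"gripper":40,"travel":[0,0,0],"twist":[0,0,0]},{"gripper":40,"travel":[0,0,0],"twist":[0,0,0]}]' | grep -E "pos|wrist"
python3 - <<'E'
from h import *
s=bot.camera("side")[:,:,::-1];t=bot.camera("top")[:,:,::-1];cv2.imwrite("pics/tfull.png",t);cv2.imwrite("pics/sfull.png",s)
cv2.imwrite("pics/c7.png",np.hstack([cv2.resize(x,None,fx=4,fy=4,interpolation=cv2.INTER_CUBIC) for x in (s[110:230,230:330],t[80:200,210:310])]))
E
```

```text
time: 12.38
ee_pos: [0.4683, 0.2189, 0.2089]
tcp_rot: [179.9, 0.2, -177.4]
wrist_force: [0.6, -0.9, 0.1]
opening: 0.0399
grasp_force: 0.0
ee_pos: [0.4655, 0.2767, 0.2082]
wrist_force: [0.2, -0.7, -0.4]
```

View pics/c7.png

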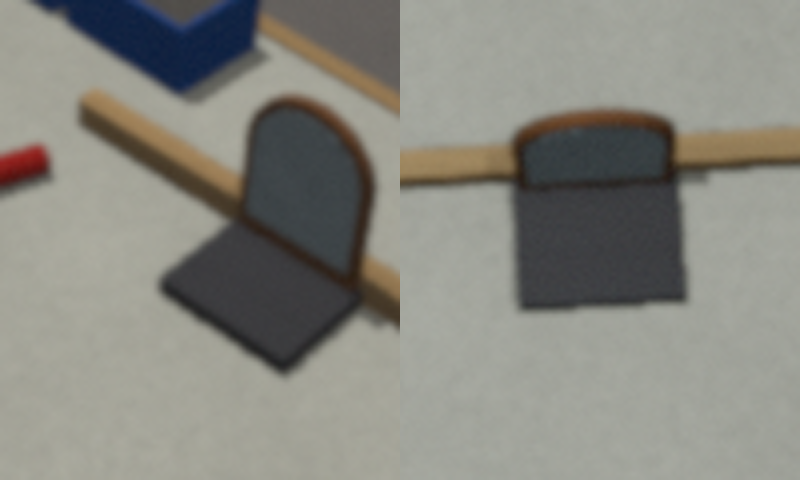

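The mirror stands upright against the rail. I'm checking the angle and that nothing else moved.

```bash
python3 - <<'E'
from h import *
t=cv2.imread("pics/tfull.png");a=cv2.imread("pics/top0.png")
g=t.max(2).astype(int);pts=[]
for u in range(242,280,2):   # foot near edge (z~.009): subpixel crossing dark->light going down
    col=g[150:165,u].astype(float);d=np.diff(col).clip(0);pts.append(plane("top",(u,150.5+(d*np.arange(len(d))).sum()/d.sum()),.005))
p=np.array(pts);k,b=np.polyfit(p[:,1],p[:,0],1);print("foot yaw",np.degrees(np.arctan(-k)),"x at y0",b,p[0],p[-1])
pts=[]
for u in list(range(185,235,3))+list(range(285,350,3)):
    y0=126-(u-176)*.0592;r=np.arange(int(y0)-3,int(y0)+6);col=t[r,u].astype(float);s=col[:,2]-col[:,0]
    d=(-np.diff(s)).clip(0);pts.append(plane("top",(u,r[0]+.5+(d*np.arange(len(d))).sum()/d.sum()),.03))
p=np.array(pts);k,b=np.polyfit(p[:,1],p[:,0],1);print("rail yaw",np.degrees(np.arctan(-k)),"x",b)
d=cv2.absdiff(t,a).max(2)
for n,(x,y) in dict(jar=(352,148),cleaner=(386,193),spec=(381,238),purple=(318,290),orange=(222,285),tape=(131,160),driver=(178,168),mug=(142,197),case=(154,266)).items(): print(n,d[y-20:y+20,x-20:x+20].mean().round(1))
cv2.imwrite("pics/tview.png",t)
E
```

```text
foot yaw 2.635054848560298 x at y0 0.6935928143125583 [0.6915 0.0544] [ 0.6959 -0.0485]
rail yaw 2.328256077434071 x 0.7866494616983275
jar 13.6
cleaner 13.4
spec 14.0
purple 12.4
orange 23.2
tape 13.2
driver 13.7
mug 10.6
case 8.3
```

View pics/tview.png

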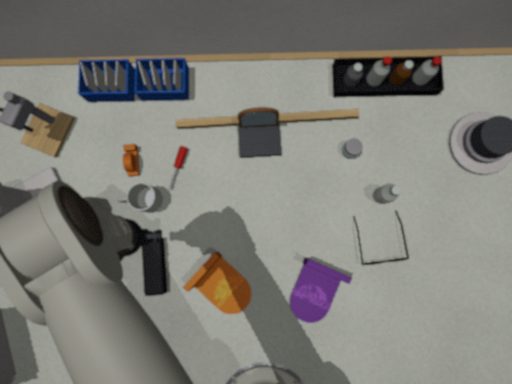

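The foot yaw (2.6°) matches the rail yaw (2.3°), the gap is about zero, and the bystanders are where they were: mug (142,197), case (154,266), jar (352,148).

```bash
python3 -c "
from workcell import bot
print(bot.job_done())"
```

```text
the job is handed in; nothing more can be done
None
```

The mirror was tipped up onto its foot and pushed back until its back lay against the rail (measured 0.3° off parallel, gap about zero), nothing else on the counter appears to have moved, and the job is handed in after about 12.5 s of robot time.

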